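Lock the jar in its cradle and unscrew its cap

ROBOT

A 7-joint arm with a two-finger parallel gripper is mounted at the origin on a cart in front of the work surface, level with it; the furniture and walls round the work are solid. World frame = base frame: x ahead of the robot, y to its left, z up, the work surface at z = 0. Lengths are in mm, angles in rad, forces in N, time in s.
With the tool pointing down it reaches from about 400 to 875 mm from the base axis. Payload 19.3 kg.
Tool frame: the origin (TCP) lies between the finger pads, 19 mm behind the fingertips; this is the grasp point; z points along the fingers, y is the line along which they close (so a half turn about z gives the same grasp; the last joint's range is limited). The gripper opens to 85 mm and grips with 20 to 120 N. Pads are 22 mm wide; open, the fingers measure 114 mm over their backs; the gripper's body (76 mm by 85 mm) begins 54 mm behind the grasp point. The pads swing forward as they close: fully open they stand 13 mm farther back than shut.
Start: joints at [1.155, 0.521, -0.036, 1.599, 0.021, 1.021, -0.113], TCP at [211.815, -588.005, 249.991] pointing down, gripper open.
Joint ranges: [-2.91, 2.91], [-0.3, 2.13], [-1.5, 1.42], [0.17, 2.43], [-1.26, 4.41], [0.16, 1.93], [-2.52, 2.52]. Speed limits (rad/s): [1.89, 1.89, 2.39, 2.39, 3.01, 3.01, 3.01].

INTERFACE

Orientations are given as a rotation vector (axis times angle).
In Python, from cell import get_state, cams, order gives the robot as it stands. The module is installed in compiled form; this text tells all that it offers.
- The arm moves only by the tool servo_tool, never from a script. Its arguments are lists of equal length, an entry for each row: "slide": the shift along the tool's x, y, z in cm, a list of three; "delta_rot": the turn, a rotation vector about the tool's x, y, z in degrees, a list of three. In form: {"slide": [[tx, ty, tz], ...], "delta_rot": [[rx, ry, rz], ...]}. A call has 1 to 20 rows; each row is the pose to reach, as a shift and turn from the pose commanded when the call began, along the tool's axes at that moment; what a row does not reach only later rows make up. A row lasts 1/8 s, in which the tool goes at most 62.5 mm and 10.7 degrees, less where a joint would pass 70% of its speed; a pose out of reach is approached as far as the arm can. A call with a gripper value outside its range is refused whole. "hand" is the closure, from -1 (fully open) to 1 (shut), set as the call begins (left out, the last holds). The fingers move at their own pace and stop on an object; the grip force is fixed at half the most. Time passes only in rows, so rows that repeat a pose let the fingers close. It gives the time, the measured TCP pose, the force, the opening and the grip force at its end, in the units of the state.
- get_state(): the state, without advancing time (a new reading comes with each control period).
- cams.camera(name): name is "scene" or "side" or "wrist"; returns (picture, depth): 420x560x3 uint8, blue, green, red; 420x560 float32, mm along the optical axis (not along the pixel's ray), 0 where there is no reading.
- cams.camera_params(name): a dict with "camera_matrix" (3x3 intrinsics, pixels), "D" ([k1, k2, p1, p2, k3] as OpenCV has them; the pictures are not rectified), "rvec" (rotation vector, rad) and "tvec" (3), from world to camera coordinates, as OpenCV has them; the wrist camera has in their place "mount" (4x4, takes a point from camera to tool coordinates, whose origin is the TCP and whose axes are the flange's). Camera axes: x right, y down, z forward; pixel columns grow to the right and rows downward; lengths in mm; the calibration is good to about 2 mm. A picture is of the moment at which its call begins: read the wrist's pose just before it. camera_params takes no time and is no camera call.
- order.hand_in(): hands the job in; it is judged then, once.
The state is a dict: "time": time; "joint_pos": joint angles; "joint_velocities": joint speeds; "effort": joint torques, N m; "ee_pos": TCP position; "tool_rot": TCP orientation; "wrist_force": force on the tool from outside, world axes, zero at the start; "ft_torque": the same for the moment, N m; "grip_width": finger opening in mm; "gripper_force": force on a finger pad.
Only numpy, scipy, OpenCV 4.12 (cv2) and the standard library are available. Lean on these libraries where they do the work, as an engineer would, in place of code of your own. Each camera call takes 0.05 s, during which the arm holds its last target. There are 200 camera calls.

TASK

Turn the cradle's turnbutton until it points at the jar and its bar locks the jar's square foot down. With the button closed, unscrew the jar's cap with repeated regrip twists until it lifts free, and set it down right way up in the shallow tray, lowering it onto the tray floor before you let go. Keep the jar seated in its cradle and leave the wax tin, oil bottle and glue tube where they are.

Things in the scene. Friction and masses are not known exactly. Their poses are not given: they have to be found in the camera images.
- cradle: Pale wooden cradle fixed to the desk: a 108 x 108 mm board with a low rim (top 20 mm above the desk) that makes a square pocket for the jar, and a 50 mm wide tongue to its -x side (ends 128 mm from the centre) that carries the turnbutton. Origin: centre of the pocket, at desk height. x points from the turnbutton to the jar, z up.
- turnbutton (a joint): Angle (rad) of the turnbutton's bar, counterclockwise from above, from the cradle's +x axis. 0 = closed, at a stop: the bar points at the jar and covers the edge of its foot. Swung aside by 1.1 to 1.6 at the start; other stop at 1.8. Stays where it is left (friction about 0.06 N m). Bar 18 mm wide, 6 mm thick, 60 mm long from the pivot, its top 31 mm above the desk.
- turnbutton_grip (a point): Point on the steel turnbutton's vertical pivot axis, 95 mm to the -x side of the cradle's centre, 53 mm above the desk, inside its upright fin. The fin stands along the bar, centred on the pivot: 46 mm long, 10 mm thick, top 60 mm above the desk. Pinch it across its thickness with the tool centre at this point and turn it.
- jar: White jar, loose in the cradle's pocket (2 mm play each side; it cannot turn there): square foot 88 x 88 x 10 mm, round body 60 mm in diameter up to 50 mm, then a 40 mm neck with coarse thread ridges, 84 mm high in all, about 0.35 kg. Origin: centre of the foot's underside (12 mm above the desk when seated), z up; a small raised nib on the foot marks +x.
- jar_mouth (a point): Centre of the top of the jar's neck, 84 mm above the jar's origin. Two lugs inside the cap, under the neck's ridges, hold the cap down until it is unscrewed. The cap does not rise by itself as it turns (twist at constant height), turns with little torque and stays where it is left.
- cap: Grey ribbed screw cap. Origin: centre of its lower rim, 60 mm above the jar's origin when on; z up. Unscrews counterclockwise seen from above: at the start its x axis is 3.95 to 4.45 rad clockwise of the jar's; turn it until both x axes agree or a little past. From 0.35 rad before agreement to 0.9 rad past it (a stop follows: do not force it) it lifts straight off.
- cap_top (a point): Centre of the cap's closed flat top, 28 mm above the cap's origin, 100 mm above the desk at the start. The cap is 60 mm in diameter, 28 mm high, hollow, about 60 g. A small raised rib runs from near the centre along its +x. Grip the cap across the diameter from above, at any yaw, tool centre 10 mm below this point. As the pads close the cap may settle by up to 0.15 rad in yaw.
- tray: Shallow square aluminium tray fixed to the desk, 140 x 140 mm, walls 4 mm thick and 14 mm high. Origin: centre of its underside, on the desk; x and y along its sides, z up.
- tray_in (a point): Centre of the tray's inner floor, 4 mm above the desk.
- wax_tin: Bystander: round wax tin 63 mm in diameter, 34 mm high; origin at the centre of its underside.
- oil_bottle: Bystander: small dropper bottle, 34 mm in diameter, 102 mm high, upright; origin at the centre of its underside.
- glue_tube: Bystander: glue tube lying flat, 42 x 146 x 28 mm; origin at the centre of its underside, length along its y.
There are look-alikes about, which are no part of the job. Leave any orange look-alike of the cap alone.

How it is judged:
By the outcome, as a careful person would: the job done as asked, in the order asked, and still so for the second after the job is handed in, with the robot touching nothing.
It also fails if it takes over 58 s, if anything falls off the work surface, if the arm or the gripper's body presses on something with over 40 N, if the wrist force passes 120 N, or if a joint passes its speed limit or range.

## Working session

There is one attempt and no reset: what is moved stays moved. The work goes in short steps, Python scripts to look and compute and a tool call to move; the robot and the scene stay as the last step left them, time stands still between calls to the robot, and variables do not carry over. Pictures are saved under pics/ and viewed, at most 10 in all, crops included, and the job is handed in when it is done.

Besides the shell and the picture viewer there is one more tool, called after "Call:" by a JSON object that holds its "fn" and its "kwargs". servo_tool: Moves the arm, as the interface text tells. Its arguments: {"type":"object","properties":{"slide":{"type":"array"},"delta_rot":{"type":"array"},"hand":{"type":"number"}},"required":["slide","delta_rot"]}

```bash
mkdir -p pics
cat > h.py <<'E'
import numpy as np, cv2
from cell import get_state, cams, order
from scipy.spatial.transform import Rotation as R
def ext(name, st=None):
    p=cams.camera_params(name); K=np.array(p["camera_matrix"],float); D=np.array(p["D"],float)
    if name=="wrist":
        T=np.eye(4); T[:3,:3]=R.from_rotvec(st["tool_rot"]).as_matrix(); T[:3,3]=st["ee_pos"]
        M=T@np.array(p["mount"]); return K,D,M[:3,:3],M[:3,3]
    Rm=R.from_rotvec(np.array(p["rvec"],float).ravel()).as_matrix(); t=np.array(p["tvec"],float).ravel()
    return K,D,Rm.T,-Rm.T@t
def shot(name):
    st=get_state(); im,d=cams.camera(name); return im,d,ext(name,st)
def onplane(E,uv,z):
    K,D,Rm,c=E; n=cv2.undistortPoints(np.array(uv,float).reshape(-1,1,2),K,D).reshape(-1,2)
    r=np.c_[n,np.ones(len(n))]@Rm.T; return c+r*((z-c[2])/r[:,2])[:,None]
def cloud(E,d):
    K,D,Rm,c=E; h,w=d.shape; u,v=np.meshgrid(np.arange(w),np.arange(h))
    n=cv2.undistortPoints(np.stack([u,v],-1).reshape(-1,1,2).astype(float),K,D).reshape(-1,2)
    P=(np.c_[n,np.ones(len(n))]*d.reshape(-1,1))@Rm.T+c; P[d.ravel()==0]=np.nan
    return P.reshape(h,w,3)
E
python3 - <<'E'
from h import *
ims=[]
for n in ("scene","side","wrist"):
    im,d,E=shot(n); np.savez(f"{n}0.npz",im=im,d=d,K=E[0],D=E[1],R=E[2],c=E[3]); cv2.imwrite(f"pics/{n}0.png",im); print(n,E[3],E[2][:,2])
s=get_state(); print(s)
E
```

```text
scene [174.24690958 485.10126495 592.90338954] [ 0.41175332 -0.69743509 -0.58655221]
side [286.17621471 894.06391923 508.8426726 ] [ 0.22042861 -0.90772669 -0.35699226]
wrist [ 288.89823207 -559.78163894  372.59745981] [-0.29955808 -0.10794344 -0.94795209]
{'time': 0.15, 'joint_pos': array([ 1.15482425,  0.52186016, -0.03630573,  1.59986856,  0.02121595,
        1.02110781, -0.11279822]), 'joint_velocities': array([ 0.00226238, -0.00194787,  0.00031854, -0.00098881,  0.00024549,
        0.00049164,  0.00198624]), 'effort': array([ 3.95934083e-03, -9.27392220e+01,  1.98228389e+00, -3.70055616e+01,
        1.81915221e-02,  6.39369609e-03, -2.47973929e-05]), 'ee_pos': array([ 211.70410247, -587.8016547 ,  249.57178868]), 'tool_rot': array([-3.09394924e+00, -5.40260691e-01,  3.58071595e-04]), 'wrist_force': array([-0.43366017,  0.0104448 ,  0.16071041]), 'ft_torque': array([ 0.04285308, -0.03508923, -0.02139426]), 'gripper_force': 0.0, 'grip_width': 85.3914945640754}
```

View pics/scene0.png

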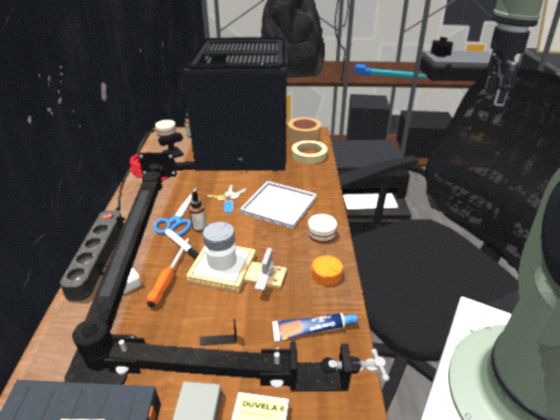

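View pics/side0.png

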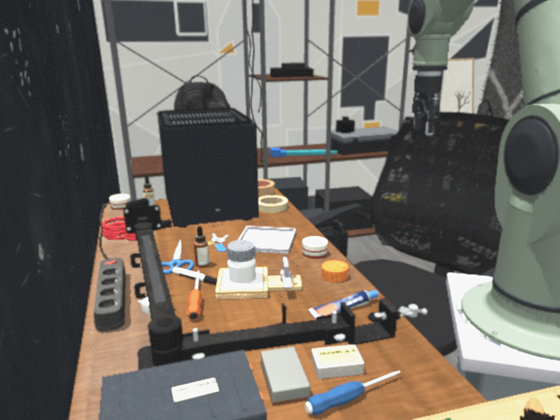

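The scene view shows the jar with its grey cap at (219,235), in the cradle at (222,268). The turnbutton is at (266,270), the tray at (280,204), the wax tin at (322,228), the orange decoy at (327,270) and the glue tube at (315,326). The side view agrees, with the cap at (241,252) and the tray at (266,239).

Run:
```python
from h import *
Z={}
for n in ("scene","side"):
    f=np.load(n+"0.npz"); E=(f["K"],f["D"],f["R"],f["c"]); Z[n]=(f["im"],f["d"],E,cloud(E,f["d"]))
px={"scene":dict(cap=(219,231),tray=(280,204),wax=(322,221),fin=(267,257),tongue=(281,272),desk=(240,310),orange=(327,265),bottle=(198,215),glue=(310,326)),
"side":dict(cap=(241,246),tray=(266,239),wax=(315,241),orange=(335,267),fin=(286,262),desk=(300,315))}
for n in px:
    for k,(u,v) in px[n].items(): print(n,k,np.round(Z[n][3][v,u]))
# by height around
P=Z["scene"][3]; im=Z["scene"][0]
cap=(P[...,2]>95)&(P[...,2]<106); cap[:215]=0;cap[260:]=0;cap[:,195:]&=True; cap[:,:203]=0; cap[:,240:]=0
q=P[cap]; print("cap top n",len(q),q.mean(0),q.min(0),q.max(0))
f=(P[...,2]>50)&(P[...,2]<64); m=np.zeros_like(f); m[240:295,250:290]=1; f&=m
q=P[f]; print("fin n",len(q),q.mean(0),q.min(0),q.max(0))
c=im[180:300,180:350]; cv2.imwrite("pics/crop.png",cv2.resize(c,None,fx=4.7,fy=4.7,interpolation=cv2.INTER_CUBIC))
```

```text
scene cap [586.  13. 101.]
scene tray [ 602. -243.    4.]
scene wax [ 466. -194.   35.]
scene fin [493.  -8.  61.]
scene tongue [475. -31.  12.]
scene desk [496.  83.   1.]
scene orange [399. -78.  28.]
scene bottle [704. -60.  49.]
scene glue [364.  62.  15.]
side cap [586.  17.  99.]
side tray [ 604. -248.    3.]
side wax [ 462. -191.   34.]
side orange [396. -73.  26.]
side fin [494.  -8.  59.]
side desk [442.  96.  -1.]
cap top n 518 [586.59252962  14.23291386  99.47036079] [559.12843212 -17.78102009  95.04131443] [618.21075844  41.36682012 102.82364408]
fin n 108 [495.17614439 -10.75545729  57.04692108] [486.95388986 -36.07281344  50.34061712] [507.77443276   8.80549386  61.41205845]
```

View pics/crop.png

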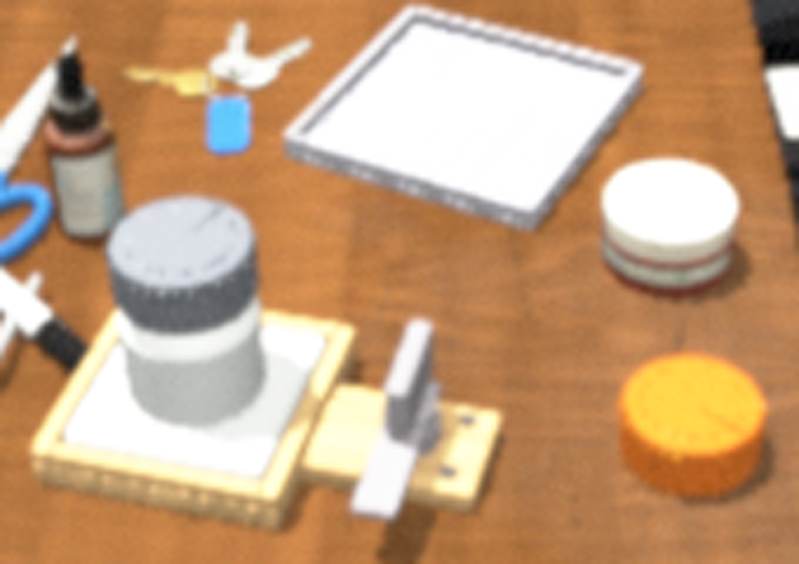

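The crop shows the fin at about (410,375), with the bar pointing to lower left. The cap's rib points to upper right, away from the camera. Next I'll put the wrist camera above the scene.

Call:
{"fn": "servo_tool", "kwargs": {"slide": [[52.0, -43.5, -6.0], [52.0, -43.5, -6.0], [52.0, -43.5, -6.0], [52.0, -43.5, -6.0], [52.0, -43.5, -6.0], [52.0, -43.5, -6.0], [52.0, -43.5, -6.0], [52.0, -43.5, -6.0], [52.0, -43.5, -6.0], [52.0, -43.5, -6.0], [52.0, -43.5, -6.0], [52.0, -43.5, -6.0], [52.0, -43.5, -6.0], [52.0, -43.5, -6.0], [52.0, -43.5, -6.0]], "delta_rot": [[0, 0, 0], [0, 0, 0], [0, 0, 0], [0, 0, 0], [0, 0, 0], [0, 0, 0], [0, 0, 0], [0, 0, 0], [0, 0, 0], [0, 0, 0], [0, 0, 0], [0, 0, 0], [0, 0, 0], [0, 0, 0], [0, 0, 0]]}}

```text
time: 2.02
ee_pos: [553.4, -3.5, 310.1]
tool_rot: [3.095, 0.538, 0.0]
wrist_force: [-0.2, 0.2, 0.0]
grip_width: 85.5
gripper_force: 0.0
```

Run:
```python
from h import *
im,d,E=shot("wrist"); np.savez("wrist1.npz",im=im,d=d,K=E[0],D=E[1],R=E[2],c=E[3])
s=get_state(); print(s["ee_pos"],s["tool_rot"],s["joint_pos"])
P=cloud(E,d)
cv2.imwrite("pics/wrist1.png",cv2.resize(im,(800,600),interpolation=cv2.INTER_CUBIC))
for name,lo,hi in(("cap",95,106),("fin",55,65)):
    m=((P[...,2]>lo)&(P[...,2]<hi)).astype(np.uint8); n,l,st,ce=cv2.connectedComponentsWithStats(m)
    for i in range(1,n):
        if st[i,4]>150: print(name,st[i],ce[i].round(1),np.nanmean(P[l==i],0).round(1))
```

```text
[553.43933881  -3.26756332 310.11333771] [3.09490600e+00 5.38556290e-01 1.20026751e-04] [ 0.13241659  0.35982489 -0.31011473  1.70581364  0.12139342  1.09470282
 -1.44104077]
cap [ 252  120   56   58 2491] [279.6 149. ] [590.8  10.3  99.6]
fin [ 50   0 162  53 586] [126.6  23.8] [656.7 207.8  60.2]
fin [377  44  29  32 297] [386.  61.] [715.1 -67.7  59.3]
fin [257 217  37   9 267] [274.8 221.6] [499.3 -16.1  58.1]
fin [102 275  37  12 265] [120.  280.3] [349.4 153.1  60.2]
```

View pics/wrist1.png

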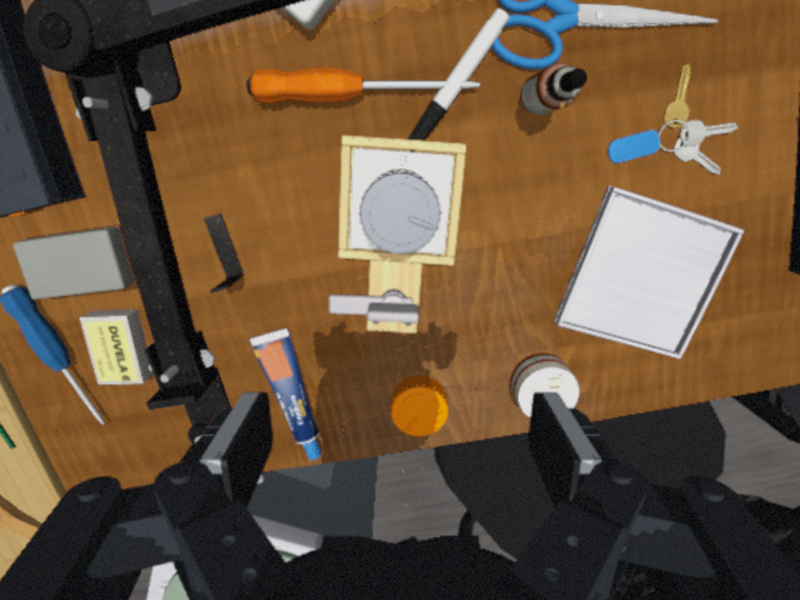

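The wrist view (800x600) shows the cradle corners near (343,137), (466,145), (453,264) and (340,260). The fin is at (393,310), with the bar reaching left to (330,305). The cap is at (400,211) and its rib runs to (432,224). The tray corners are (612,189), (742,233), (680,356) and (557,324). The nib on the foot is at (404,158), so cradle +x is up in the picture.

```bash
cat > m.py <<'E'
from h import *
f=np.load("wrist1.npz"); im,d=f["im"],f["d"]; E=(f["K"],f["D"],f["R"],f["c"]); P=cloud(E,d)
hsv=cv2.cvtColor(im,cv2.COLOR_BGR2HSV)
def planar(mask,z,name):
    cs,_=cv2.findContours(mask.astype(np.uint8),cv2.RETR_EXTERNAL,cv2.CHAIN_APPROX_NONE)
    c=max(cs,key=cv2.contourArea).reshape(-1,2); q=onplane(E,c,z)[:,:2].astype(np.float32)
    r=cv2.minAreaRect(q); print(name,"rect",np.round(r[0],1),np.round(r[1],1),round(r[2],1)); return q,r
win=lambda x0,y0,x1,y1:(lambda m:(m.__setitem__((slice(y0,y1),slice(x0,x1)),True),m)[1])(np.zeros(d.shape,bool))
z=P[...,2]
q,r=planar((z>94)&(z<106)&win(240,110,320,190),100,"captop"); print(cv2.minEnclosingCircle(q))
q,r=planar((z>54)&(z<66)&win(240,205,300,235),60,"fin")
q,r=planar((z>25)&(z<36)&win(225,195,262,225),31,"bar")
q,r=planar((z>6)&(z<200)&win(235,92,330,190),20,"board")
q,r=planar((z>5)&(z<30)&win(380,125,525,255),14,"tray")
q,r=planar((z>28)&(z<40)&win(350,240,410,300),34,"wax"); print(cv2.minEnclosingCircle(q))
# hand-picked corners
k=.7
b=onplane(E,np.array([[343,137],[466,145],[453,264],[340,260]])*k,20); print(b.round(1)); print(b.mean(0),np.linalg.norm(np.diff(b[[0,1,2,3,0]],axis=0),axis=1))
t=onplane(E,np.array([[612,189],[742,233],[680,356],[557,324]])*k,14); print(t.round(1),t.mean(0),np.linalg.norm(np.diff(t[[0,1,2,3,0]],axis=0),axis=1))
rb=onplane(E,np.array([[411,218],[432,224]])*k,100); print("rib",rb, np.arctan2(*(rb[1]-rb[0])[[1,0]]))
nb=onplane(E,np.array([[404,158]])*k,23); print("nib",nb)
tg=onplane(E,np.array([[368,331],[416,333],[370,262],[421,263]])*k,12); print("tongue",tg)
gp=onplane(E,np.array([[330,305],[369,311],[418,313]])*k,31); print(gp)
c=im[85:240,225:335]; cv2.imwrite("pics/crop2.png",cv2.resize(c,None,fx=3.8,fy=3.8,interpolation=cv2.INTER_CUBIC))
E
python3 m.py
```

```text
captop rect [590.7  10.4] [58.5 57.2] 19.8
((590.6788330078125, 9.801566123962402), 29.917343139648438)
fin rect [500.8 -15.9] [10.6 44.9] 19.8
bar rect [487.8  21. ] [18.4 40.2] 18.7
board rect [589.2   9.7] [125.3 106.9] 16.1
tray rect [ 605.6 -240.3] [139.8 143.7] 3.6
wax rect [ 470.6 -188.2] [54.2 60.7] 32.7
((467.9798583984375, -190.89866638183594), 32.259300231933594)
[[626.1  74.5  20. ]
 [655.7 -27.3  20. ]
 [554.  -55.7  20. ]
 [522.1  44.2  20. ]]
[589.46812101   8.92481117  20.        ] [106.0052419  105.65590218 104.93590408 108.28176369]
[[ 667.4 -167.4   14. ]
 [ 676.6 -307.    14. ]
 [ 543.1 -315.3   14. ]
 [ 531.5 -176.9   14. ]] [ 604.6351272  -241.66796247   14.        ] [139.98731327 133.72809221 138.9104429  136.23846154]
rib [[590.29447351   1.25269566 100.        ]
 [591.40004331 -14.65741506 100.        ]] -1.5014193448309083
nib [[627.34740209  19.32562907  23.        ]]
tongue [[460.51680185  -3.19432696  12.        ]
 [474.64005286 -48.84902027  12.        ]
 [527.72711362  17.30129454  12.        ]
 [543.11685164 -28.4161899   12.        ]]
[[480.91767368  39.6712005   31.        ]
 [487.59800699   3.55653475  31.        ]
 [501.22508246 -40.25716613  31.        ]]
```

View pics/crop2.png

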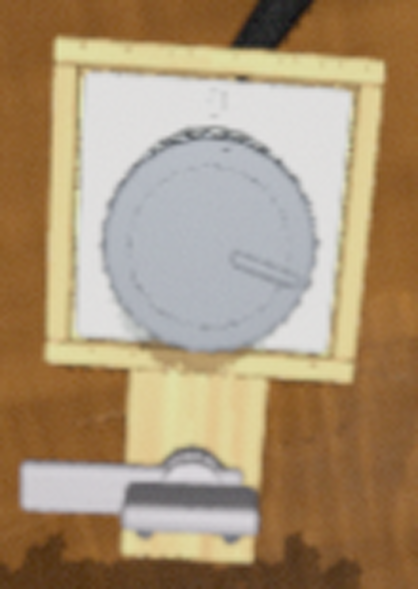

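The cradle centre is at about (589.8, 9.5) with a yaw of 16°. The predicted pivot (498.5, -16.8) agrees with the fin I measured, and the fin lies along 109°. The cap measures 60 mm across, centred at (590.7, 10). I'll go to the fin with the fingers half closed.

Call:
{"fn": "servo_tool", "kwargs": {"slide": [[-5.6, -0.5, 18.5], [-5.6, -0.5, 18.5], [-5.6, -0.5, 18.5], [-5.6, -0.5, 18.5], [-5.6, -0.5, 18.5], [-5.6, -0.5, 18.5], [-5.6, -0.5, 18.5], [-5.6, -0.5, 18.5], [-5.6, -0.5, 18.5], [-5.6, -0.5, 18.5], [-5.6, -0.5, 22.0], [-5.6, -0.5, 25.0], [-5.6, -0.5, 25.7], [-5.6, -0.5, 25.7]], "delta_rot": [[0, 0, 10], [0, 0, 20], [0, 0, 30], [0, 0, 40], [0, 0, 50], [0, 0, 60], [0, 0, 70], [0, 0, 80], [0, 0, 90], [0, 0, 90], [0, 0, 90], [0, 0, 90], [0, 0, 90], [0, 0, 90]], "hand": 0}}

```text
time: 3.82
ee_pos: [499.2, -17.1, 53.3]
tool_rot: [-2.571, 1.805, 0.001]
wrist_force: [-0.2, 0.4, 0.8]
grip_width: 42.9
gripper_force: 0.0
```

Call:
{"fn": "servo_tool", "kwargs": {"slide": [[0, 0, 0], [0, 0, 0], [0, 0, 0], [0, 0, 0]], "delta_rot": [[0, 0, 0], [0, 0, 0], [0, 0, 0], [0, 0, 0]], "hand": 1}}

```text
time: 4.32
ee_pos: [499.2, -17.0, 53.9]
tool_rot: [-2.57, 1.806, -0.0]
wrist_force: [-5.8, -2.6, 14.2]
grip_width: 9.1
gripper_force: 58.8
```

Call:
{"fn": "servo_tool", "kwargs": {"slide": [[0, 0, 0], [0, 0, 0], [0, 0, 0], [0, 0, 0], [0, 0, 0], [0, 0, 0], [0, 0, 0], [0, 0, 0], [0, 0, 0], [0, 0, 0], [0, 0, 0], [0, 0, 0]], "delta_rot": [[0, 0, 9], [0, 0, 18], [0, 0, 27], [0, 0, 36], [0, 0, 45], [0, 0, 54], [0, 0, 63], [0, 0, 72], [0, 0, 81], [0, 0, 88], [0, 0, 94], [0, 0, 94]]}}

```text
time: 5.82
ee_pos: [334.9, -154.4, 122.6]
tool_rot: [-0.702, 3.033, 0.13]
wrist_force: [0.5, -1.5, 0.4]
grip_width: 0.4
gripper_force: 0.0
```

Run:
```python
from h import *
s=get_state(); print(s["ft_torque"],s["wrist_force"],s["joint_pos"],s["tool_rot"])
M=R.from_rotvec(s["tool_rot"]).as_matrix(); print(np.degrees(np.arctan2(M[1,:2],M[0,:2])))
```

```text
[-0.12208211  0.0331858   0.01876262] [ 0.49340946 -1.48143317  0.43313811] [-0.50603393  1.04478629  1.42205666  2.35868689 -1.26235752  1.19517938
 -2.51969919] [-0.70220446  3.03330904  0.13042513]
[-154.02622247  116.16338697]
```

The turn ran into a joint limit: joint 7 decreases with clockwise turns, so I should have gone in from the other yaw. I'll check what state the scene is in before moving again.

Run:
```python
from h import *
im,d,E=shot("scene"); cv2.imwrite("pics/scene2.png",cv2.resize(im[150:400,140:420],None,fx=2.4,fy=2.4,interpolation=cv2.INTER_CUBIC))
s=get_state(); print(s["time"],s["ee_pos"],s["joint_pos"],s["joint_velocities"].round(3))
```

```text
5.875 [ 331.74220662 -155.61513731  122.92863702] [-0.50133086  1.04117243  1.42290739  2.36412722 -1.26143154  1.19182867
 -2.51966219] [-0.041  0.008 -0.016 -0.058 -0.002  0.045  0.001]
```

View pics/scene2.png

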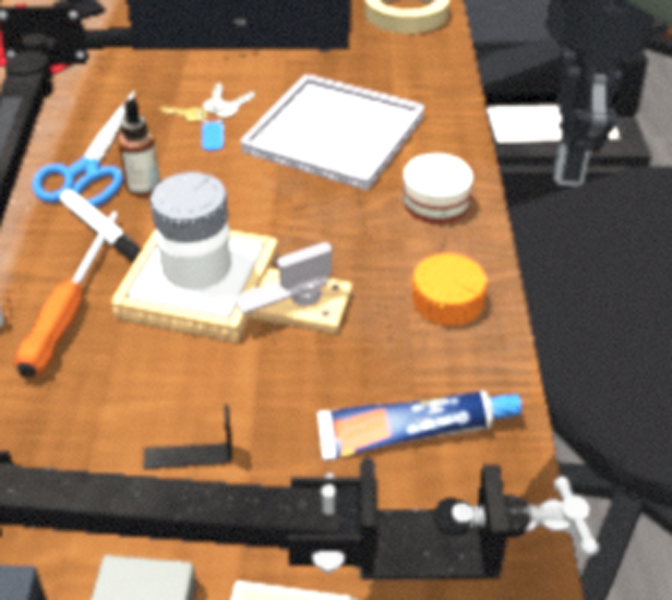

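No object was disturbed. In the crop the button at (300,275) has swung part of the way, the jar and cap at (190,240) are still seated, and the arm is clear at the right. I'll raise it and turn back counterclockwise.

Call:
{"fn": "servo_tool", "kwargs": {"slide": [[0, 0, -6], [0, 0, -12], [0, 0, -16], [0, 0, -16], [0, 0, -16], [0, 0, -16], [0, 0, -16], [0, 0, -16]], "delta_rot": [[0, 0, 0], [0, 0, -5], [0, 0, -15], [0, 0, -25], [0, 0, -35], [0, 0, -45], [0, 0, -55], [0, 0, -55]], "hand": 0}}

```text
time: 6.88
ee_pos: [334.8, -168.0, 282.6]
tool_rot: [-2.001, 2.335, 0.096]
wrist_force: [1.4, 0.4, -0.7]
grip_width: 42.7
gripper_force: 0.0
```

```bash
cat > s.py <<'E'
from h import *
s=get_state(); print(s["time"],s["ee_pos"].round(1),"q",s["joint_pos"].round(3),"F",s["wrist_force"].round(1),"T",s["ft_torque"].round(2))
M=R.from_rotvec(s["tool_rot"]).as_matrix(); print("yaw x,y",np.degrees(np.arctan2(M[1,:2],M[0,:2])).round(2),"z",M[:,2].round(3))
E
python3 s.py
```

```text
6.875 [ 334.8 -168.   282.6] q [-0.742  0.292  1.376  2.173 -0.436  1.004 -2.409] F [ 1.4  0.4 -0.7] T [-0.07  0.05  0.02]
yaw x,y [-98.82 171.2 ] z [ 0.009  0.09  -0.996]
```

```bash
cat > rel.py <<'E'
import sys
from h import *
def rel(x,y,z,yawx,p=None,rv=None):
    s=get_state(); p=s["ee_pos"]; M=R.from_rotvec(s["tool_rot"]).as_matrix()
    a=np.radians(yawx); T=np.array([[np.cos(a),np.sin(a),0],[np.sin(a),-np.cos(a),0],[0,0,-1]]).T
    T=np.column_stack([[np.cos(a),np.sin(a),0],[np.sin(a),-np.cos(a),0],[0,0,-1]])
    print("slide cm",(M.T@(np.array([x,y,z])-p)/10).round(2),"rot deg",np.degrees(R.from_matrix(M.T@T).as_rotvec()).round(2))
rel(*map(float,sys.argv[1:5]))
E
python3 rel.py 520 -40 300 19.8
```

```text
slide cm [-15.58 -16.34  -0.42] rot deg [  -5.17    3.46 -118.52]
```

Call:
{"fn": "servo_tool", "kwargs": {"slide": [[-1.5, -1.6, 0], [-3, -3.2, 0], [-4.5, -4.8, -0.1], [-6, -6.3, -0.2], [-7.5, -7.9, -0.2], [-9, -9.4, -0.2], [-10.5, -11, -0.3], [-12, -12.6, -0.3], [-13.5, -14.1, -0.4], [-15, -15.7, -0.4], [-15.6, -16.3, -0.4], [-15.6, -16.3, -0.4], [-15.6, -16.3, -0.4], [-15.6, -16.3, -0.4]], "delta_rot": [[-0.4, 0.3, -10], [-0.9, 0.6, -20], [-1.3, 0.9, -30], [-1.7, 1.2, -40], [-2.2, 1.5, -50], [-2.6, 1.8, -60], [-3.1, 2, -70], [-3.5, 2.3, -80], [-3.9, 2.6, -90], [-4.4, 2.9, -100], [-4.8, 3.2, -110], [-5.2, 3.5, -118.5], [-5.2, 3.5, -118.5], [-5.2, 3.5, -118.5]]}}

```text
time: 8.62
ee_pos: [519.4, -40.7, 298.3]
tool_rot: [3.094, 0.529, -0.006]
wrist_force: [-0.7, 0.8, -0.6]
grip_width: 42.7
gripper_force: 0.0
```

```bash
python3 s.py
```

```text
8.625 [519.4 -40.7 298.3] q [-0.534  0.361  0.656  1.835 -0.249  1.033 -1.012] F [-0.7  0.8 -0.6] T [-0.   -0.02  0.04]
yaw x,y [ 19.4  -70.59] z [-0.003 -0.003 -1.   ]
```

Run:
```python
from h import *
im,d,E=shot("wrist"); np.savez("wrist2.npz",im=im,d=d,K=E[0],D=E[1],R=E[2],c=E[3]); P=cloud(E,d); z=P[...,2]
def planar(mask,zz,name):
    cs,_=cv2.findContours(mask.astype(np.uint8),cv2.RETR_EXTERNAL,cv2.CHAIN_APPROX_NONE)
    for c in cs:
        if cv2.contourArea(c)<60: continue
        q=onplane(E,c.reshape(-1,2),zz)[:,:2].astype(np.float32)
        if np.linalg.norm(q.mean(0)-[545,0])<90:
            print(name,cv2.minAreaRect(q),cv2.boundingRect(c))
planar((z>94)&(z<106),100,"cap"); planar((z>53)&(z<66),60,"fin"); planar((z>26)&(z<36),31,"bar")
uv,_=cv2.projectPoints(np.array([[545.,0,20]]),cv2.Rodrigues(E[2].T)[0],-E[2].T@E[3],E[0],E[1]); u,v=uv.ravel().astype(int); print(u,v)
u0,v0=max(u-85,0),max(v-75,0); c=im[v0:v0+150,u0:u0+170]; print(u0,v0)
cv2.imwrite("pics/crop3.png",cv2.resize(c,None,fx=4,fy=4,interpolation=cv2.INTER_CUBIC))
```

```text
cap ((590.4950561523438, 9.991870880126953), (58.826988220214844, 58.585689544677734), 19.329965591430664) (224, 71, 62, 65)
fin ((499.78057861328125, -16.596744537353516), (45.28099060058594, 10.44582748413086), 57.71640396118164) (240, 172, 29, 33)
bar ((510.873291015625, 0.29744720458984375), (78.93448638916016, 19.335628509521484), 60.04738998413086) (220, 142, 50, 52)
255 143
170 68
```

View pics/crop3.png

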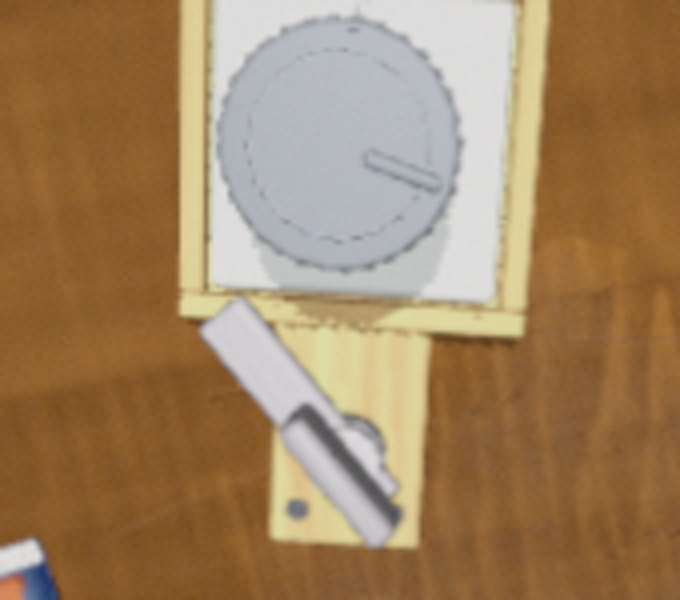

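The crop shows the bar pointing up-left at about 59° in world terms, with the fin centre at (499.5, -16.5). The cap's rib runs from (372,157) to (435,185). The nib only shows at the top edge, near (358,8).

```bash
python3 rel.py 499.4 -16.5 54.5 59
```

```text
slide cm [-1.   -2.99 24.39] rot deg [  0.04   0.24 -39.53]
```

Call:
{"fn": "servo_tool", "kwargs": {"slide": [[-1, -3, 5], [-1, -3, 10], [-1, -3, 15], [-1, -3, 17], [-1, -3, 17], [-1, -3, 20], [-1, -3, 23], [-1, -3, 24.4], [-1, -3, 24.4]], "delta_rot": [[0, 0, -10], [0, 0, -20], [0, 0, -30], [0, 0.2, -39.5], [0, 0.2, -39.5], [0, 0.2, -39.5], [0, 0.2, -39.5], [0, 0.2, -39.5], [0, 0.2, -39.5]]}}

```text
time: 9.8
ee_pos: [499.7, -16.4, 54.9]
tool_rot: [2.732, 1.548, -0.001]
wrist_force: [0.4, 0.4, 0.3]
grip_width: 42.9
gripper_force: 0.0
```

Call:
{"fn": "servo_tool", "kwargs": {"slide": [[0, 0, 0], [0, 0, 0], [0, 0, 0], [0, 0, 0]], "delta_rot": [[0, 0, 0], [0, 0, 0], [0, 0, 0], [0, 0, 0]], "hand": 1}}

```text
time: 10.3
ee_pos: [499.0, -15.6, 55.7]
tool_rot: [-2.731, -1.552, -0.0]
wrist_force: [-9.4, 5.2, 18.4]
grip_width: 8.7
gripper_force: 58.9
```

```bash
python3 s.py
```

```text
10.3 [499.  -15.6  55.7] q [-0.276  0.663  0.255  2.071 -0.366  0.45  -0.278] F [-9.4  5.2 18.4] T [ 0.91  1.85 -0.11]
yaw x,y [ 59.23 -30.77] z [ 0.  0. -1.]
```

Call:
{"fn": "servo_tool", "kwargs": {"slide": [[0, 0, 0], [0, 0, 0], [0, 0, 0], [0, 0, 0], [0, 0, 0], [0, 0, 0], [0, 0, 0]], "delta_rot": [[0, 0, 9], [0, 0, 18], [0, 0, 27], [0, 0, 36], [0, 0, 40], [0, 0, 43], [0, 0, 43]]}}

```text
time: 11.18
ee_pos: [499.1, -15.9, 55.7]
tool_rot: [-3.11, -0.442, -0.001]
wrist_force: [-8.5, 1.6, 18.0]
grip_width: 9.0
gripper_force: 59.5
```

```bash
python3 s.py
```

```text
11.175 [499.1 -15.9  55.7] q [-0.41   0.702  0.445  2.077 -0.626  0.494 -0.783] F [-8.5  1.6 18. ] T [ 0.17  1.84 -0.08]
yaw x,y [ 16.17 -73.83] z [ 0.  0. -1.]
```

Call:
{"fn": "servo_tool", "kwargs": {"slide": [[0, 0, 0], [0, 0, 0], [0, 0, 0]], "delta_rot": [[0, 0, 1.5], [0, 0, 3], [0, 0, 3]]}}

```text
time: 11.55
ee_pos: [499.1, -15.8, 55.7]
tool_rot: [-3.12, -0.363, -0.0]
wrist_force: [-7.7, 1.2, 19.4]
grip_width: 8.7
gripper_force: 63.2
```

```bash
python3 s.py
```

```text
11.55 [499.1 -15.8  55.7] q [-0.419  0.706  0.457  2.078 -0.642  0.499 -0.818] F [-7.7  1.2 19.4] T [0.03 1.94 1.01]
yaw x,y [ 13.28 -76.72] z [ 0.  0. -1.]
```

Call:
{"fn": "servo_tool", "kwargs": {"slide": [[0, 0, 0], [0, 0, 0], [0, 0, -4], [0, 0, -8], [0, 0, -12]], "delta_rot": [[0, 0, 0], [0, 0, 0], [0, 0, 0], [0, 0, 0], [0, 0, 0]], "hand": -1}}

```text
time: 12.18
ee_pos: [499.4, -16.2, 176.1]
tool_rot: [3.12, 0.361, 0.001]
wrist_force: [-0.3, 0.5, 0.0]
grip_width: 85.6
gripper_force: 0.0
```

```bash
python3 s.py; python3 rel.py 590.6 10 90 -57
python3 - <<'E'
from h import *
im,d,E=shot("wrist"); np.savez("wrist3.npz",im=im,d=d,K=E[0],D=E[1],R=E[2],c=E[3]); P=cloud(E,d); z=P[...,2]
for lo,hi,zz,n in((94,106,100,"cap"),(53,66,60,"fin"),(26,36,31,"bar")):
    cs,_=cv2.findContours(((z>lo)&(z<hi)).astype(np.uint8),cv2.RETR_EXTERNAL,cv2.CHAIN_APPROX_NONE)
    for c in cs:
        if cv2.contourArea(c)<100: continue
        q=onplane(E,c.reshape(-1,2),zz)[:,:2].astype(np.float32)
        if np.linalg.norm(q.mean(0)-[545,0])<90: print(n,cv2.minAreaRect(q))
cv2.imwrite("pics/wrist3.png",im)
E
```

```text
12.175 [499.4 -16.2 176.1] q [-0.58   0.521  0.673  2.021 -0.468  0.754 -0.963] F [-0.3  0.5  0. ] T [0.03 0.01 0.01]
yaw x,y [ 13.21 -76.79] z [ 0.001 -0.001 -1.   ]
slide cm [ 9.47 -0.48  8.61] rot deg [ 4.000e-02 -7.000e-02  7.021e+01]
cap ((589.7718505859375, 10.265522003173828), (58.31014633178711, 58.32826232910156), 13.160567283630371)
fin ((500.1092834472656, -15.804925918579102), (45.89445114135742, 9.796221733093262), 15.848492622375488)
bar ((520.0696411132812, -11.370311737060547), (77.05716705322266, 22.89900779724121), 13.389689445495605)
```

View pics/wrist3.png

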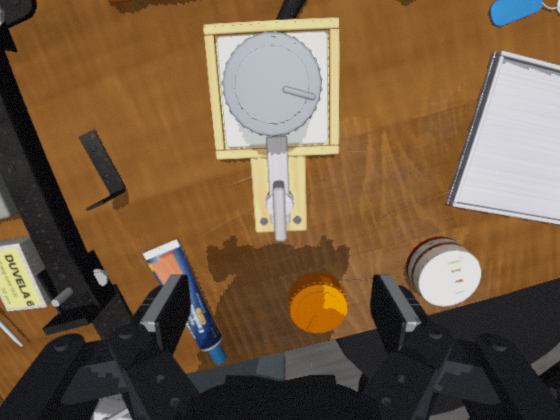

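The view shows the button closed: the bar at (277,160) points at the jar and the fin lies at 15.8°, against a cradle yaw of about 16°. The cap is at (272,84), with its rib to the right. Next I'll go to the cap.

Call:
{"fn": "servo_tool", "kwargs": {"slide": [[4, -0.2, 0], [8, -0.4, 1], [9.5, -0.5, 2], [9.5, -0.5, 2], [9.5, -0.5, 2], [9.5, -0.5, 2], [9.5, -0.5, 2], [9.5, -0.5, 3], [9.5, -0.5, 6], [9.5, -0.5, 8.6], [9.5, -0.5, 8.6]], "delta_rot": [[0, 0, 10], [0, 0, 20], [0, 0, 30], [0, 0, 40], [0, 0, 50], [0, 0, 60], [0, 0, 70], [0, 0, 70], [0, 0, 70], [0, 0, 70], [0, 0, 70]]}}

```text
time: 13.6
ee_pos: [589.9, 10.4, 87.1]
tool_rot: [2.765, -1.488, -0.002]
wrist_force: [0.5, 0.1, 0.7]
grip_width: 85.6
gripper_force: 0.0
```

```bash
python3 s.py
```

```text
13.6 [589.9  10.4  87.1] q [-0.653  0.891  0.848  1.84  -0.89   0.846 -1.905] F [0.5 0.1 0.7] T [ 0.04  0.01 -0.03]
yaw x,y [ -56.57 -146.57] z [-0.002 -0.001 -1.   ]
```

Call:
{"fn": "servo_tool", "kwargs": {"slide": [[0, 0, -0.2], [0, 0, -0.2], [0, 0, -0.2], [0, 0, -0.2]], "delta_rot": [[0, 0, 0], [0, 0, 0], [0, 0, 0], [0, 0, 0]], "hand": 1}}

```text
time: 14.1
ee_pos: [591.5, 10.2, 92.3]
tool_rot: [-2.764, 1.492, -0.004]
wrist_force: [-4.1, 0.0, 10.9]
grip_width: 58.5
gripper_force: 61.6
```

Call:
{"fn": "servo_tool", "kwargs": {"slide": [[0, 0, 0], [0, 0, 0], [0, 0, 0]], "delta_rot": [[0, 0, -7], [0, 0, -14], [0, 0, -20]]}}

```text
time: 14.48
ee_pos: [591.6, 10.4, 92.3]
tool_rot: [-2.983, 0.983, -0.005]
wrist_force: [-1.4, 0.8, 8.8]
grip_width: 58.6
gripper_force: 61.9
```

```bash
python3 s.py
```

```text
14.475 [591.6  10.4  92.3] q [-0.614  0.844  0.772  1.836 -0.807  0.806 -1.623] F [-1.4  0.8  8.8] T [ 0.08  0.47 -0.05]
yaw x,y [ -36.49 -126.49] z [ 0.003 -0.    -1.   ]
```

It turns freely counterclockwise. I'll carry on with the first twist.

Call:
{"fn": "servo_tool", "kwargs": {"slide": [[0, 0, 0], [0, 0, 0], [0, 0, 0], [0, 0, 0], [0, 0, 0], [0, 0, 0], [0, 0, 0], [0, 0, 0], [0, 0, 0]], "delta_rot": [[0, 0, -10], [0, 0, -20], [0, 0, -30], [0, 0, -40], [0, 0, -50], [0, 0, -60], [0, 0, -70], [0, 0, -80], [0, 0, -80]]}}

```text
time: 15.6
ee_pos: [591.5, 10.2, 92.3]
tool_rot: [2.917, 1.162, 0.004]
wrist_force: [-2.4, 0.5, 8.2]
grip_width: 58.3
gripper_force: 64.2
```

```bash
python3 s.py
python3 - <<'E'
from h import *
for n in("scene","side"):
    im,d,E=shot(n); np.savez(n+"4.npz",im=im,d=d); cv2.imwrite("pics/%s4.png"%n,im)
E
```

```text
15.6 [591.5  10.2  92.3] q [-0.401  0.724  0.417  1.826 -0.438  0.682 -0.544] F [-2.4  0.5  8.2] T [0.07 0.42 0.06]
yaw x,y [ 43.44 -46.56] z [ 0.003 -0.    -1.   ]
```

Call:
{"fn": "servo_tool", "kwargs": {"slide": [[0, 0, -0.3], [0, 0, -0.6], [0, 0, -0.6]], "delta_rot": [[0, 0, 0], [0, 0, 0], [0, 0, 0]]}}

```text
time: 16.08
ee_pos: [591.1, 10.4, 97.1]
tool_rot: [2.919, 1.157, 0.001]
wrist_force: [-0.3, -0.3, -1.6]
grip_width: 58.4
gripper_force: 64.2
```

Call:
{"fn": "servo_tool", "kwargs": {"slide": [[0, 0, -0.4], [0, 0, -0.8], [0, 0, -0.8]], "delta_rot": [[0, 0, 0], [0, 0, 0], [0, 0, 0]]}}

```text
time: 16.45
ee_pos: [591.0, 10.4, 105.1]
tool_rot: [2.919, 1.157, 0.001]
wrist_force: [-0.3, -0.4, -0.9]
grip_width: 58.5
gripper_force: 64.2
```

```bash
python3 s.py
python3 - <<'E'
from h import *
im,d,E=shot("side"); im0=np.load("side4.npz")["im"]
a=np.hstack([cv2.resize(x[220:310,190:320],None,fx=3,fy=3,interpolation=cv2.INTER_CUBIC) for x in(im0,im)]); cv2.imwrite("pics/lift.png",a)
E
```

```text
16.45 [591.   10.4 105.1] q [-0.411  0.706  0.431  1.821 -0.429  0.707 -0.556] F [-0.3 -0.4 -0.9] T [-0.01  0.04 -0.02]
yaw x,y [ 43.24 -46.76] z [ 0.001 -0.001 -1.   ]
```

View pics/lift.png

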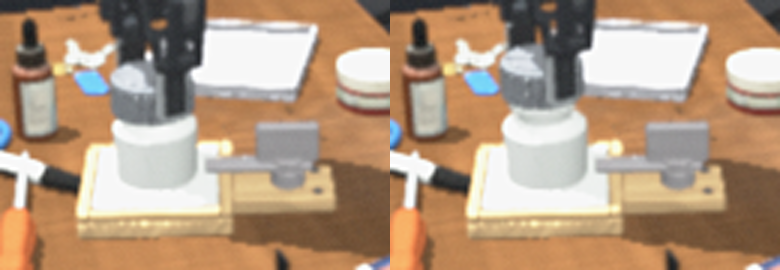

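The pair of crops shows the cap risen with the gripper and the neck bare. The jar is still seated and the button's bar is still over the foot. Now I'll carry the cap to the tray.

```bash
python3 rel.py 605 -241 60 43.2; python3 rel.py 605 -241 24 43.2
```

```text
slide cm [-16.21  19.27   4.51] rot deg [ 0.08 -0.01  0.05]
slide cm [-16.21  19.27   8.11] rot deg [ 0.08 -0.01  0.05]
```

Call:
{"fn": "servo_tool", "kwargs": {"slide": [[0, 0, -3], [0, 0, -6], [-3.2, 3.9, -6], [-6.4, 7.7, -6], [-9.6, 11.6, -6], [-12.8, 15.4, -6], [-16.2, 19.3, -6], [-16.2, 19.3, -2], [-16.2, 19.3, 2], [-16.2, 19.3, 5], [-16.2, 19.3, 6.5], [-16.2, 19.3, 7.0], [-16.2, 19.3, 7.0]], "delta_rot": [[0, 0, 0], [0, 0, 0], [0, 0, 0], [0, 0, 0], [0, 0, 0], [0, 0, 0], [0, 0, 0], [0, 0, 0], [0, 0, 0], [0, 0, 0], [0, 0, 0], [0, 0, 0], [0, 0, 0]]}}

```text
time: 18.12
ee_pos: [605.5, -241.4, 35.6]
tool_rot: [2.919, 1.157, 0.001]
wrist_force: [0.2, -0.2, 0.1]
grip_width: 58.3
gripper_force: 64.8
```

```bash
python3 s.py
```

```text
18.125 [ 605.5 -241.4   35.6] q [ 0.052  0.876  0.373  1.667 -0.457  0.685 -0.155] F [ 0.2 -0.2  0.1] T [ 0.   -0.02 -0.01]
yaw x,y [ 43.24 -46.76] z [ 0.002 -0.001 -1.   ]
```

Call:
{"fn": "servo_tool", "kwargs": {"slide": [[0, 0, 0.5], [0, 0, 0.9], [0, 0, 1.05], [0, 0, 1.05]], "delta_rot": [[0, 0, 0], [0, 0, 0], [0, 0, 0], [0, 0, 0]]}}

```text
time: 18.62
ee_pos: [605.2, -241.2, 24.5]
tool_rot: [2.919, 1.157, 0.001]
wrist_force: [-0.8, 0.3, -0.6]
grip_width: 58.6
gripper_force: 64.7
```

Call:
{"fn": "servo_tool", "kwargs": {"slide": [[0, 0, 0.1], [0, 0, 0.1]], "delta_rot": [[0, 0, 0], [0, 0, 0]]}}

```text
time: 18.88
ee_pos: [605.2, -241.3, 24.4]
tool_rot: [2.92, 1.157, 0.001]
wrist_force: [-6.0, 4.2, 15.9]
grip_width: 58.4
gripper_force: 66.3
```

The cap is on the tray floor, at the expected height and with a contact force. I'll release it and rise.

Call:
{"fn": "servo_tool", "kwargs": {"slide": [[0, 0, -0.05], [0, 0, -0.05], [0, 0, -0.05], [0, 0, -3], [0, 0, -8], [0, 0, -13], [0, 0, -18], [0, 0, -18]], "delta_rot": [[0, 0, 0], [0, 0, 0], [0, 0, 0], [0, 0, 0], [0, 0, 0], [0, 0, 0], [0, 0, 0], [0, 0, 0]], "hand": -0.6}}

```text
time: 19.88
ee_pos: [606.4, -241.8, 207.2]
tool_rot: [2.916, 1.156, 0.008]
wrist_force: [0.4, 0.0, -0.7]
grip_width: 68.3
gripper_force: 0.0
```

```bash
python3 s.py
python3 - <<'E'
from h import *
im,d,E=shot("scene"); P=cloud(E,d); z=P[...,2]; cv2.imwrite("pics/final.png",cv2.resize(im[150:360,150:420],None,fx=2.6,fy=2.6,interpolation=cv2.INTER_CUBIC))
m=(z>26)&(z<40)&(abs(P[...,0]-605)<45)&(abs(P[...,1]+241)<45); print("cap top",m.sum(),np.median(P[m],0))
m=(z>90)&(z<102)&(abs(P[...,0]-590)<35)&(abs(P[...,1]-10)<35); print("mouth",m.sum(),np.median(P[m],0) if m.any() else "")
E
```

```text
19.875 [ 606.4 -241.8  207.2] q [-0.02   0.661  0.492  1.587 -0.357  0.977 -0.232] F [ 0.4  0.  -0.7] T [-0.06 -0.01 -0.04]
yaw x,y [ 43.24 -46.76] z [ 0.006 -0.003 -1.   ]
cap top 290 [ 601.27257894 -236.22731701   31.17177559]
mouth 191 [587.75799597  15.08037395  93.4745729 ]
```

View pics/final.png

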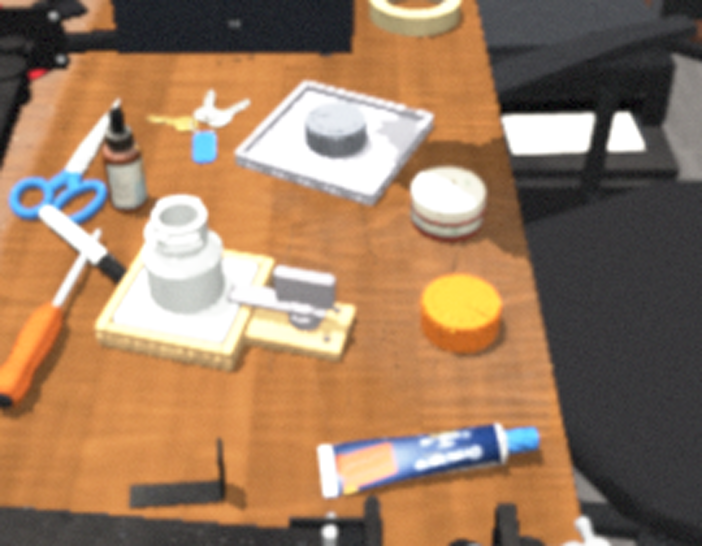

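The final view shows the cap flat and right way up in the tray at (336,130). The jar is open and seated at (185,265), the button is closed, and the tin, bottle and tube are where they were.

```bash
python3 -c "
from h import *
print(order.hand_in())"
```

```text
the job is handed in; nothing more can be done
None
```

I handed in the job at about 20 s with the button closed, the cap right way up on the tray floor, the jar seated and the bystanders unmoved; but my first button turn ran joints 3 and 5 against their limits (readings 0.002–0.003 rad over), and the cap came free after one 100° twist, not the 226–255° in the brief, so I never regripped.

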